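# Sanitize the chew bones before the walk

## Task

Run the dog's chew bones through the UV sanitizer: first slide the timer grip all the way to its off end (red dot), then slide the cover fully open, lay every coral bone flat inside the tub, slide the cover fully shut, and last set the timer grip level with the yellow pointer. The timer must stay off as long as the cover is open. Leave all the other things where they are, and let go at the end.

Things in the scene. Friction and masses are not known exactly. Their poses are not given: they have to be found in the camera images.
- sanitizer: white UV toy sanitizer, fixed, 367 mm deep (its x, away from the robot) x 227 (y) x 60 high; origin on the underside, 180 mm behind its front face. Front to back: flat control ledge 70 mm deep with the timer slider, open-topped tub, flat housing 150 mm deep over which the cover slides when opened. All tops at 60 mm; cover guides along the side edges look 9 mm higher.
- tub (a point): centre of the tub's inner floor, 6 mm above the shelf top, 36.5 mm in front of the sanitizer's origin; axes as the sanitizer's. Inside the tub measures 135 mm (x) by 215 mm (y), 54 mm deep, walls 6 mm. Four bones fit side by side, each lying along x.
- cover (a joint): how far the grey flat cover of the tub is slid open, m: 0 = closed, 0.145 = fully open (towards the back, sanitizer's +x). Cover 144 x 219 x 6 mm, top at 67 mm; about 2 N to slide.
- cover_handle (a point): middle of the top of the cover's blue upright handle rib: 14 mm thick (sanitizer's x), 70 mm long (y), 38 mm tall above the cover; moves with the cover. Its top is 105 mm above the shelf top.
- timer (a joint): position of the timer slider grip, m: 0 = off end (sanitizer's -y end, the robot's right, red dot), grows to 0.12 along the sanitizer's +y; about 1.5 N to slide.
- timer_top (a point): middle of the top of the black timer slider grip: 20 mm (x) by 22 mm (y), 34 mm tall above the ledge, top at 96 mm above the shelf top, a white line across it; moves with the slider.
- mark (a point): the yellow pointer on the scale, in front of the slider's track (26 mm towards the robot from the grip's line), its tip pointing at the track; flat, 5 mm high, far too stiff to be pushed by accident; leave it be. The timer is set when the grip's middle is level with it along the sanitizer's y.
- bone1: coral hard-silicone chew bone, 110 mm long (its own x), 46 mm wide over the knobbed ends (its y), 26 mm thick (its z); straight shaft 20 mm wide and 22 mm thick between the knobs, free over the middle 55 mm. Origin at its middle, 13 mm above what it lies on. 90 g. May be absent.
- bone2: coral hard-silicone chew bone, 110 mm long (its own x), 46 mm wide over the knobbed ends (its y), 26 mm thick (its z); straight shaft 20 mm wide and 22 mm thick between the knobs, free over the middle 55 mm. Origin at its middle, 13 mm above what it lies on. 90 g. May be absent.
- bone3: coral hard-silicone chew bone, 110 mm long (its own x), 46 mm wide over the knobbed ends (its y), 26 mm thick (its z); straight shaft 20 mm wide and 22 mm thick between the knobs, free over the middle 55 mm. Origin at its middle, 13 mm above what it lies on. 90 g. May be absent.
- bone4: coral hard-silicone chew bone, 110 mm long (its own x), 46 mm wide over the knobbed ends (its y), 26 mm thick (its z); straight shaft 20 mm wide and 22 mm thick between the knobs, free over the middle 55 mm. Origin at its middle, 13 mm above what it lies on. 90 g. May be absent.
- carabiner: bystander: aluminium carabiner lying flat, 88 x 54 x 10 mm, origin under its middle
- flashlight: bystander: white plastic flashlight lying along its x, 147 mm long, 46 mm across its head, origin under its middle
- canister: bystander: stainless treat canister, 94 mm across, 135 mm tall, origin under its middle
- chew_ring: bystander: blue plastic chew ring lying flat, 80 mm across, 18 mm high, origin under its middle; does not go in the sanitizer
- dish: bystander: white ceramic key dish, 120 mm across, 35 mm high, origin under its middle
- balm: bystander: amber jar of paw balm, 60 mm across, 90 mm tall, origin under its middle
- brush: bystander: brush lying along its x, about 200 mm long, origin under its middle
Things that resemble listed ones, but are neither listed nor needed, are in the scene too. Leave any pink or purple look-alike of the bone3 alone.

How it is judged:
On the way, in this order (a step that is already met when the one before it is completed fails the run):
1. the timer slider is at its off end (value of joint timer below 0.006 m), for 0.2 s.
2. the cover is slid fully open (value of joint cover above 0.13 m), for 0.2 s.
3. every bone present lies in the tub (x of bone1 in the frame of tub between -0.067 and 0.067 m and y of bone1 in the frame of tub between -0.107 and 0.107 m and z of each of bone1, bone2, bone3, bone4 in the frame of tub below 0.045 m and x of bone2 in the frame of tub between -0.067 and 0.067 m and y of bone2 in the frame of tub between -0.107 and 0.107 m and x of bone3 in the frame of tub between -0.067 and 0.067 m and y of bone3 in the frame of tub between -0.107 and 0.107 m and x of bone4 in the frame of tub between -0.067 and 0.067 m and y of bone4 in the frame of tub between -0.107 and 0.107 m and linear speed of each of bone1, bone2, bone3, bone4 below 0.03 m/s), for 0.2 s.
4. the cover is slid fully shut (value of joint cover below 0.006 m), for 0.2 s.
5. the timer grip is level with the yellow pointer (y of timer_top in the frame of mark between -0.005 and 0.005 m), for 0.2 s.
At the end, for the whole second after the job is handed in: Every bone present is at rest in the tub, the cover is shut to within 6 mm, and the timer grip is within 5 mm of level with the yellow pointer, all released (all of step 3 and all of step 5 and value of joint cover below 0.006 m and velocity of joint each of timer, cover below 0.01 m/s); the robot touches nothing.
It fails at once if the timer is off its stop (over 15 mm) while the cover is open (over 50 mm) (value of joint timer above 0.015 m and value of joint cover above 0.05 m).
It fails at once if a bystander is moved over 60 mm or tipped over (distance of any of carabiner, flashlight, canister, chew_ring, dish, balm, brush from where it was at the start of the episode above 0.06 m or angle between any of canister, balm, dish's own z axis and vertical above 0.6 rad).
Of bone1, bone2, bone3, bone4 only 2 to 4 are there at a start; the rules pass over those that are not, and their reading is None.
At some moment in a run one of bone1, bone2, bone3, bone4 may be knocked a few centimetres aside while the robot is not near it.
Once in a run the grip may slacken for a moment while it holds something.
It also fails if it takes over 210 s, if anything falls off the work surface, if the arm or the gripper's body presses on something with over 40 N, if the wrist force passes 120 N, or if a joint passes its speed limit or range.

## Robot

A 6-joint arm with a two-finger parallel gripper is mounted at the origin on the work surface. World frame = base frame: x ahead of the robot, y to its left, z up, the work surface at z = 0. Lengths are in m, angles in rad, forces in N, time in s.
With the tool pointing down it reaches from about 0.325 to 0.85 m from the base axis. Payload 4.4 kg.
Tool frame: the origin (TCP) lies midway between the tips of the shut fingers; the grasp point (between the pads) lies 19 mm behind it; z points along the fingers, y is the line along which they close (so a half turn about z gives the same grasp; the last joint's range is limited). The gripper opens to 94 mm and grips with 3 to 60 N. Pads are 16 mm wide; open, the fingers measure 119 mm over their backs; the gripper's body (75 mm by 177 mm) begins 78 mm behind the grasp point.
Start: joints at [-1.367, 0.207, 1.542, -0, 1.393, -0.15], TCP at [0.2, -0.539, 0.205] pointing down, gripper open.
Joint ranges: [-2.73, 2.73], [-0.86, 2.22], [0.23, 2.46], [-1.11, 4.25], [0.08, 2.63], [-2.82, 2.82]. Speed limits (rad/s): [2.79, 2.79, 3.14, 3.14, 3.14, 3.14].

## Interface

Orientations are given as a 3x3 rotation matrix whose columns are the frame's x, y, z axes.
In Python, from rig import state, snapshot, get_calibration, hand_in gives the robot as it stands.
- The arm moves only by the shell command python3 -m crank 'ROWS' [OPENING] [FORCE]. ROWS is JSON, a list of rows, each a list of 6 numbers: the shift along the tool's x, y, z scaled (see below), then the turn, a rotation vector about the tool's x, y, z scaled (see below). In form: [[tx, ty, tz, wx, wy, wz], ...]. A call has 1 to 20 rows; each row is the pose to reach, as a shift and turn from the pose commanded when the call began, along the tool's axes at that moment, turning the shorter way round; what a row does not reach only later rows make up. The controller multiplies each number of a shift by 10 cm and each number of a turn by 180 degrees. A row lasts 1/10 s, in which the tool goes at most 50 mm and 8.59 degrees, less where a joint would pass 70% of its speed; a pose out of reach is approached as far as the arm can. A call with a number of a shift or a turn outside -1 to 1 is refused whole. A call with a gripper value outside its range is refused whole. OPENING is the opening, from 0 (shut) to 1 (fully open), set as the call begins (- or left out, the last holds). The fingers move at their own pace and stop on an object; FORCE is the grip in N (left out, the last holds). Time passes only in rows, so rows that repeat a pose let the fingers close. It gives the time, the measured TCP pose, the force, the opening and the grip force at its end, in the units of the state.
- state(): the state, without advancing time (a new reading comes with each control period).
- snapshot(name): name is "scene" or "top"; returns the picture (480x640x3 uint8, red, green, blue); there is no depth.
- get_calibration(name): a dict with "K" (3x3 intrinsics, pixels), "position" and "orientation" of the camera in the world. Camera axes: x right, y up, looking along -z (the intrinsics and any distortion apply to the point x, -y, -z); pixel columns grow to the right and rows downward; lengths in m; the calibration is good to about 2 mm. A picture is of the moment at which its call begins. get_calibration takes no time and is no camera call.
- hand_in(): hands the job in; it is judged then, once.
The state is a dict: "time": time; "joints": joint angles; "joint_vel": joint speeds; "joint_torque": joint torques, N m; "position": TCP position; "ee_rot": TCP orientation; "contact_force": force on the tool from outside, world axes, zero at the start; "moment": the same for the moment, N m; "opening": opening from 0.0 (shut) to 1.0 (fully open); "grasp_force": force on a finger pad.
Only numpy, scipy, OpenCV 4.12 (cv2) and the standard library are available. Lean on these libraries where they do the work, as an engineer would, in place of code of your own. Each camera call takes 0.05 s, during which the arm holds its last target. There are 200 camera calls.

## Working session

There is one attempt and no reset: what is moved stays moved. The work goes in short steps, Python scripts to look and compute and a shell command to move; the robot and the scene stay as the last step left them, time stands still between calls to the robot, and variables do not carry over. Pictures are saved under pics/ and viewed, at most 14 in all, crops included, and the job is handed in when it is done.

```bash
mkdir -p pics; python3 - <<'E'
from rig import *
import cv2
for n in("scene","top"):
    im=snapshot(n); cv2.imwrite(f"pics/{n}0.png",im[:,:,::-1]); c=get_calibration(n); print(n,c)
s=state();print(s)
E
```

```text
scene {'K': array([[552.71403704,   0.        , 312.43490604],
       [  0.        , 552.71403704, 235.72703801],
       [  0.        ,   0.        ,   1.        ]]), 'position': array([1.14617762, 0.66038981, 1.44520201]), 'orientation': array([[-0.69152924, -0.60794056,  0.39012252],
       [ 0.72234747, -0.58110657,  0.37487236],
       [-0.00119736,  0.54103921,  0.84099651]])}
top {'K': array([[535.80409081,   0.        , 321.31601116],
       [  0.        , 535.80409081, 245.3066431 ],
       [  0.        ,   0.        ,   1.        ]]), 'position': array([0.21813831, 0.05424974, 1.35394634]), 'orientation': array([[-6.90826183e-02,  9.68348143e-01, -2.39853007e-01],
       [-9.97610471e-01, -6.72898008e-02,  1.56662190e-02],
       [-9.69306968e-04,  2.40362134e-01,  9.70682803e-01]])}
{'time': 0.1, 'joints': array([-1.36650273e+00,  2.07332727e-01,  1.54275696e+00, -8.06211813e-06,
        1.39351085e+00, -1.50512025e-01]), 'joint_vel': array([ 0.00072796, -0.00172181, -0.00220382, -0.00019754,  0.00051373,
       -0.00095587]), 'joint_torque': array([ 1.34208335e-04, -3.71862280e+01, -2.82292467e+01,  6.99999626e-02,
        3.11222509e-02, -5.20958201e-05]), 'position': array([ 0.19959459, -0.53849105,  0.20443377]), 'ee_rot': array([[ 9.37713601e-01,  3.47409025e-01, -4.15121942e-04],
       [ 3.47409150e-01, -9.37711589e-01,  1.96452283e-03],
       [ 2.93228305e-04, -1.98637693e-03, -9.99997984e-01]]), 'contact_force': array([ 0.63379548,  0.28042421, -0.25663486]), 'moment': array([ 0.01040145, -0.00491072, -0.00446537]), 'grasp_force': 0.0, 'opening': 0.9996521302121744}
```

View pics/scene0.png

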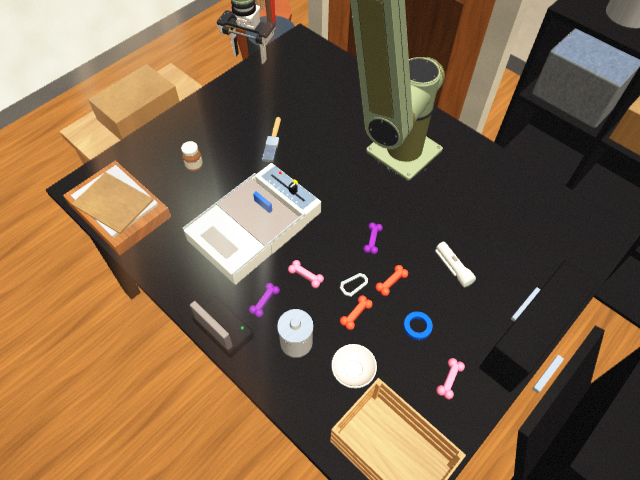

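View pics/top0.png

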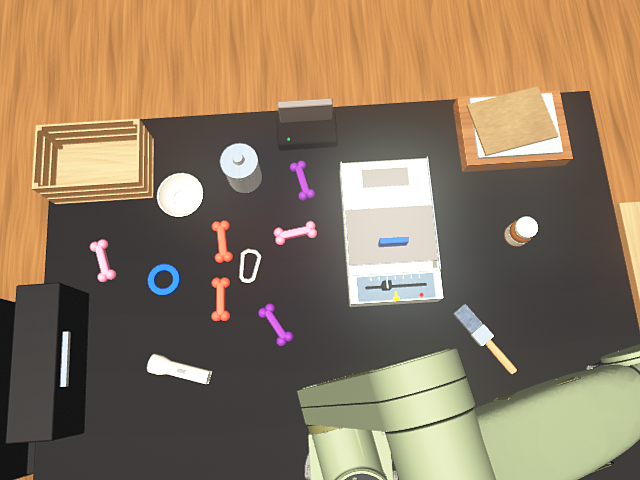

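The scene view shows the sanitizer around (255,220). Bone-like objects in the top view:
- Coral: (221,241) and (220,299).
- Pink: (102,260) and (295,232).
- Purple: (302,180) and (276,325).

Only the two orange-red ones fit "coral". I'll confirm that in enlarged crops.

```bash
python3 - <<'E'
import cv2,numpy as np
t=cv2.imread('pics/top0.png');s=cv2.imread('pics/scene0.png')
a=cv2.resize(t[215:325,190:310],None,fx=3.2,fy=3.2,interpolation=3)  # 384x352
b=cv2.resize(t[210:310,335:450],None,fx=3.5,fy=3.5,interpolation=3)  #402x350
h=max(a.shape[0],b.shape[0]);p=lambda i:cv2.copyMakeBorder(i,0,h-i.shape[0],0,0,0)
cv2.imwrite('pics/c1.png',np.hstack([p(a),p(b)]))
cv2.imwrite('pics/c2.png',cv2.resize(s[155:285,180:330],None,fx=4.6,fy=4.6,interpolation=3))
E
```

```text
(no output)
```

View pics/c1.png

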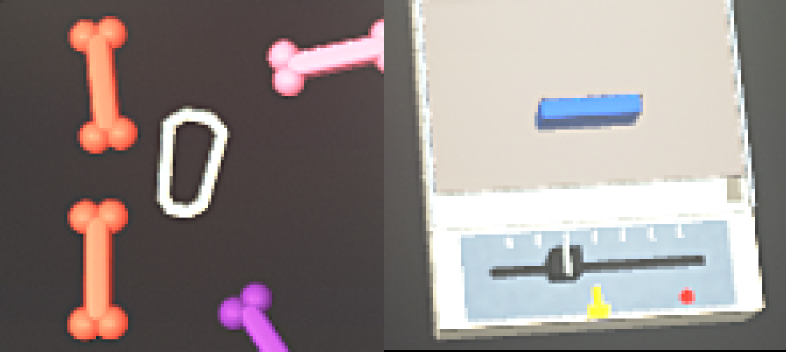

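View pics/c2.png

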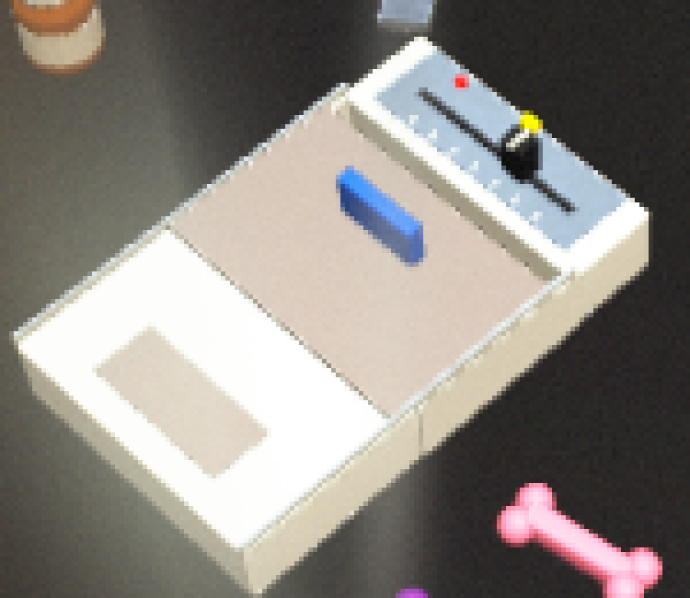

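Left crop: two coral bones, with only pink and purple ones besides. Right crop: the timer grip is mid-track, the yellow pointer is to its right, and the red dot is at the right end. Now I'll triangulate.

```bash
cat > h.py <<'E'
import numpy as np,cv2
from rig import *
def ray(n,p):
    c=get_calibration(n);K=c['K'];d=np.array([(p[0]-K[0,2])/K[0,0],-(p[1]-K[1,2])/K[1,1],-1]);return c['position'],c['orientation']@d
def plane(n,p,z):
    o,d=ray(n,p);return o+d*(z-o[2])/d[2]
def tri(a,b):
    (o1,d1),(o2,d2)=ray('scene',a),ray('top',b)
    t=np.linalg.lstsq(np.c_[d1,-d2],o2-o1,rcond=None)[0];p,q=o1+t[0]*d1,o2+t[1]*d2
    return (p+q)/2,np.linalg.norm(p-q)
def proj(n,P):
    c=get_calibration(n);v=c['orientation'].T@(np.asarray(P)-c['position']);K=c['K']
    return np.array([K[0,2]+K[0,0]*v[0]/-v[2],K[1,2]-K[1,1]*v[1]/-v[2]])
def bones(n,im):
    h=cv2.cvtColor(im,cv2.COLOR_RGB2HSV)
    m=((h[...,0]<13)&(h[...,1]>120)&(h[...,2]>170)).astype(np.uint8)
    k,l,s,c=cv2.connectedComponentsWithStats(m)
    out=[]
    for i in range(1,k):
        if s[i,4]<150:continue
        ys,xs=np.nonzero(l==i);(c0,(w,hh),a)=cv2.minAreaRect(np.c_[xs,ys].astype(np.float32))
        d=np.array([np.cos(np.radians(a)),np.sin(np.radians(a))]);d=d if w>hh else np.array([-d[1],d[0]])
        c0=np.array(c0);P=plane(n,c0,.013);Q=plane(n,c0+10*d,.013)-P
        out.append((c0,s[i,4],P,np.degrees(np.arctan2(Q[1],Q[0]))%180))
    return out
E
python3 - <<'E'
from h import *
from scipy.optimize import least_squares
np.set_printoptions(precision=4,suppress=True)
I={n:cv2.imread(f'pics/{n}0.png')[:,:,::-1] for n in('scene','top')}
B={}
for n in I:
    B[n]=[b for b in bones(n,I[n])]
    for b in B[n]:print(n,*b)
T=lambda u,v:(335+(u-384)/3.5,210+v/3.5)
S=lambda u,v:(180+u/4.6,155+v/4.6)
print('handle',tri(S(382,204),T(591,108)))
print('timer',tri(S(522,133),T(565,260)))
print('reddot',tri(S(461,82),T(687,296)))
for n,p in(('top',T(591,108)),('scene',S(382,204))):print('handle@.105',plane(n,p,.105))
for n,p in(('top',T(565,260)),('scene',S(522,133))):print('timer@.096',plane(n,p,.096))
print('mark@.063',plane('top',T(598,290),.063),plane('top',T(598,315),.063))
obs=[((-.18,-.1135,.06),S(430,38)),((-.18,.1135,.06),S(648,213)),((.187,.1135,.069),S(242,548)),((.187,-.1135,.069),S(15,338))]
obsT=[((-.18,.1135,.06),T(436,330)),((-.18,-.1135,.06),T(764,308))]
def W(x,P):
    c,s=np.cos(x[2]),np.sin(x[2]);return np.array([x[0]+c*P[0]-s*P[1],x[1]+s*P[0]+c*P[1],P[2]])
f=lambda x:np.concatenate([proj('scene',W(x,P))-p for P,p in obs]+[proj('top',W(x,P))-p for P,p in obsT])
r=least_squares(f,[.55,-.1,0],loss='soft_l1');print('san',r.x,np.degrees(r.x[2]));print(r.fun.reshape(-1,2))
for P in[(-.0365,0,.105),(-.145,0,.096)]:print(P,W(r.x,P))
print(state()['time'])
E
```

```text
scene [281.1634  10.1337] 329 [-0.2376 -0.8476  0.013 ] 49.04315738774564
scene [391.5131 279.5139] 360 [0.4319 0.2951 0.013 ] 178.44270091163276
scene [355.7529 311.7882] 387 [0.582  0.2876 0.013 ] 4.14791103015196
top [221.5077 241.0616] 440 [0.5786 0.2891 0.013 ] 5.458033609329874
top [220.  298.5] 433 [0.4296 0.2965 0.013 ] 178.6414930251053
handle (array([ 0.528 , -0.1426,  0.093 ]), np.float64(0.0018078985177703902))
timer (array([ 0.4232, -0.1147,  0.096 ]), np.float64(0.0005535691088867517))
reddot (array([ 0.3985, -0.2022,  0.0542]), np.float64(0.0006634167215682598))
handle@.105 [ 0.5256 -0.1415  0.105 ]
handle@.105 [ 0.5332 -0.1346  0.105 ]
timer@.096 [ 0.423  -0.1144  0.096 ]
timer@.096 [ 0.4233 -0.115   0.096 ]
mark@.063 [ 0.4059 -0.1396  0.063 ] [ 0.3885 -0.1379  0.063 ]
san [ 0.5679 -0.1391 -0.0048] -0.27606166438150503
[[-1.645  -1.6856]
 [ 1.4704 -0.7541]
 [ 0.7255 -0.3466]
 [-0.4141 -0.9977]
 [-0.3759 -0.8746]
 [-0.8954 -0.5887]]
(-0.0365, 0, 0.105) [ 0.5314 -0.1389  0.105 ]
(-0.145, 0, 0.096) [ 0.4229 -0.1384  0.096 ]
0.1
```

Measurements:
- Bone A is at (0.43,0.296) with yaw of about −1.5°. Bone B is at (0.58,0.288) with yaw of about +5°. The two views agree to 3 mm.
- The timer top is at (0.423,−0.115,0.096), which matches the stated height.
- The sanitizer yaw is about 0. The closed cover's handle is at about (0.53,−0.14).

I'll move above the timer now.

```bash
python3 -m crank '[[0,0,0,0,0,0.113],[0,0,0,0,0,0.113],[0,0,0,0,0,0.113],[0,0,0,0,0,0.113]]' 0.6 8
python3 -m crank '[[0.28,-0.5,0,0,0,0],[0.56,-1,0,0,0,0],[0.56,-1,0,0,0,0]]'
python3 -m crank '[[0.28,-0.5,0,0,0,0],[0.56,-1,0,0,0,0],[0.56,-1,0,0,0,0]]'
python3 -m crank '[[0.28,-0.5,0,0,0,0],[0.56,-1,0,0,0,0],[0.56,-1,0,0,0,0]]'
python3 -m crank '[[0.28,-0.5,0,0,0,0],[0.56,-1,0,0,0,0],[0.56,-1,0,0,0,0],[0.56,-1,0,0,0,0]]'
python3 - <<'E'
from h import *
np.set_printoptions(precision=4,suppress=True)
s=state();print(s['time'],s['position'],s['ee_rot'])
# sanitizer yaw from the slider track ends, guide edges, in top view
T=lambda u,v:(335+(u-384)/3.5,210+v/3.5)
a,b=plane('top',T(492,272),.062),plane('top',T(704,260),.062);print(a,b,np.degrees(np.arctan2(*(b-a)[:2])))
im=cv2.imread('pics/top0.png')[:,:,::-1];h=cv2.cvtColor(im,cv2.COLOR_RGB2HSV)
for n in('top','scene'):
    im=cv2.imread(f'pics/{n}0.png');h=cv2.cvtColor(im,cv2.COLOR_BGR2HSV)
    r=np.zeros(h.shape[:2],bool);r[150:320,180:450]=1
    m=r&(abs(h[...,0].astype(int)-110)<10)&(h[...,1]>140)
    if n=='scene':m[:,330:]=0
    else:m[:,:340]=0
    ys,xs=np.nonzero(m);print(n,len(xs),xs.min(),xs.max(),ys.min(),ys.max(),cv2.minAreaRect(np.c_[xs,ys].astype(np.float32)))
    if n=='top':
        m=(abs(h[...,0].astype(int)-28)<6)&(h[...,1]>170)&r; m[:,:380]=0;m[:285]=0
        ys,xs=np.nonzero(m)
        for y in sorted(set(ys)):print(y,xs[ys==y].mean(),(ys==y).sum(),plane('top',(xs[ys==y].mean(),y),.063)[:2])
E
```

```text
time: 0.5
position: [0.1996, -0.5388, 0.2048]
ee_rot: [[1.0, 0.0, -0.0], [0.0, -1.0, 0.001], [-0.0, -0.001, -1.0]]
contact_force: [-0.1, 0.0, -0.2]
opening: 0.697
grasp_force: 0.0
time: 0.8
position: [0.257, -0.4353, 0.2047]
ee_rot: [[1.0, 0.004, 0.0], [0.004, -1.0, 0.003], [0.0, -0.003, -1.0]]
contact_force: [-1.0, -0.5, -0.3]
opening: 0.599
grasp_force: 0.0
time: 1.1
position: [0.3129, -0.336, 0.2052]
ee_rot: [[1.0, 0.004, 0.0], [0.004, -1.0, 0.001], [0.0, -0.001, -1.0]]
contact_force: [0.1, -0.2, -0.2]
opening: 0.599
grasp_force: 0.0
time: 1.4
position: [0.369, -0.2367, 0.2055]
ee_rot: [[1.0, 0.004, 0.001], [0.004, -1.0, 0.0], [0.001, -0.0, -1.0]]
contact_force: [-0.4, -0.4, -0.8]
opening: 0.597
grasp_force: 0.0
time: 1.8
position: [0.4248, -0.1383, 0.2055]
ee_rot: [[1.0, 0.004, 0.0], [0.004, -1.0, -0.001], [0.0, 0.001, -1.0]]
contact_force: [-0.2, -0.2, 0.9]
opening: 0.602
grasp_force: 0.0
1.8 [ 0.4248 -0.1383  0.2055] [[ 1.      0.0044  0.0003]
 [ 0.0044 -1.     -0.0006]
 [ 0.0002  0.0006 -1.    ]]
[ 0.4237 -0.0675  0.062 ] [ 0.4219 -0.2157  0.062 ] -179.29940865159958
top 60 379 407 237 243 ((393.0369567871094, 240.09146118164062), (4.678371906280518, 28.132610321044922), 86.42366790771484)
292 395.0 1 [ 0.4081 -0.1371]
293 395.0 1 [ 0.4057 -0.1368]
294 395.0 1 [ 0.4033 -0.1366]
295 395.0 1 [ 0.4008 -0.1363]
296 395.5 2 [ 0.3983 -0.1373]
297 396.0 1 [ 0.3958 -0.1383]
298 396.0 5 [ 0.3934 -0.138 ]
299 395.5 4 [ 0.391  -0.1366]
scene 82 254 270 192 205 ((260.7610778808594, 200.4159393310547), (19.943283081054688, 7.149478435516357), 41.18592834472656)
```

```bash
python3 -m crank '[[-0.02,-0.12,0.4,0,0,0],[-0.02,-0.23,0.8,0,0,0],[-0.02,-0.23,0.8,0,0,0]]'
python3 -m crank '[[0,0,0.25,0,0,0],[0,0,0.52,0,0,0],[0,0,0.52,0,0,0]]'
python3 -m crank '[[0,0,0,0,0,0],[0,0,0,0,0,0],[0,0,0,0,0,0],[0,0,0,0,0,0],[0,0,0,0,0,0],[0,0,0,0,0,0]]' 0 10
python3 -m crank '[[0,0.1,0,0,0,0],[0,0.2,0,0,0,0],[0,0.3,0,0,0,0],[0,0.4,0,0,0,0],[0,0.5,0,0,0,0],[0,0.6,0,0,0,0],[0,0.7,0,0,0,0],[0,0.78,0,0,0,0],[0,0.82,0,0,0,0],[0,0.86,0,0,0,0],[0,0.88,0,0,0,0],[0,0.88,0,0,0,0]]'
```

```text
time: 2.1
position: [0.4167, -0.1147, 0.1204]
ee_rot: [[1.0, -0.0, -0.011], [-0.0, -1.0, 0.005], [-0.011, -0.005, -1.0]]
contact_force: [-0.4, 0.1, -0.6]
opening: 0.599
grasp_force: 0.0
time: 2.4
position: [0.4199, -0.117, 0.0721]
ee_rot: [[1.0, -0.001, -0.005], [-0.001, -1.0, 0.002], [-0.005, -0.002, -1.0]]
contact_force: [-0.4, -0.4, -0.4]
opening: 0.598
grasp_force: 0.0
time: 3.0
position: [0.4225, -0.1164, 0.0743]
ee_rot: [[1.0, -0.0, 0.001], [-0.0, -1.0, -0.001], [0.001, 0.001, -1.0]]
contact_force: [-0.4, 0.1, 4.8]
opening: 0.236
grasp_force: 10.0
time: 4.2
position: [0.4218, -0.2013, 0.0742]
ee_rot: [[1.0, -0.001, -0.0], [-0.001, -1.0, 0.007], [-0.0, -0.007, -1.0]]
contact_force: [-0.7, 9.4, 11.2]
opening: 0.232
grasp_force: 10.0
```

```bash
python3 -m crank '[[0,0,0,0,0,0],[0,0,0,0,0,0],[0,0,0,0,0,0],[0,0,-0.3,0,0,0],[0,0,-0.6,0,0,0],[0,0,-1,0,0,0],[0,0,-1,0,0,0],[0,0,-1,0,0,0]]' 0.6 10
python3 - <<'E'
from h import *
s=state();print(s['time'],s['position'],s['joints'])
for n in('scene','top'):cv2.imwrite(f'pics/{n}1.png',snapshot(n)[:,:,::-1])
im=cv2.imread('pics/top1.png');jm=cv2.imread('pics/scene1.png')
a=cv2.resize(im[200:310,330:460],None,fx=3,fy=3,interpolation=3);b=cv2.resize(jm[150:260,200:330],None,fx=3,fy=3,interpolation=3)
cv2.imwrite('pics/c3.png',np.hstack([a,b]))
E
```

```text
time: 5.0
position: [0.4224, -0.205, 0.1743]
ee_rot: [[1.0, -0.0, 0.002], [-0.0, -1.0, -0.002], [0.002, 0.002, -1.0]]
contact_force: [1.0, 0.7, -1.0]
opening: 0.6
grasp_force: 0.0
5.0 [ 0.42237014 -0.20496349  0.17432854] [-6.36252684e-01  6.72164943e-03  1.82877357e+00 -2.77951242e-04
  1.30354979e+00  9.35040822e-01]
```

View pics/c3.png

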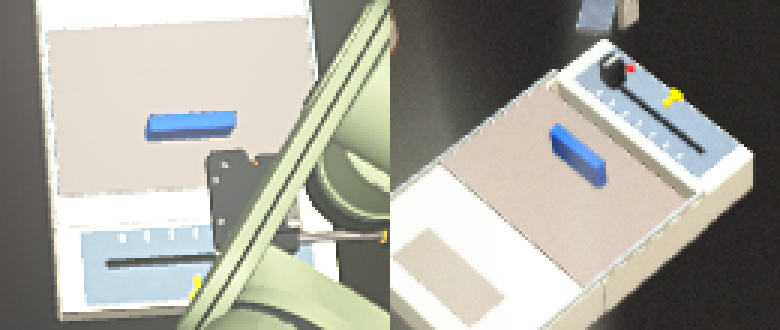

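The timer is at the red-dot end, and the grip now sits beside the dot in the scene crop. Next is the cover handle.

```bash
python3 -m crank '[[0.3,-0.2,0,0,0,-0.5],[0.6,-0.4,0,0,0,-0.5],[1,-0.65,0,0,0,-0.5],[1,-0.65,0,0,0,-0.5],[1,-0.65,0,0,0,-0.5],[1,-0.65,0,0,0,-0.5],[1,-0.65,0,0,0,-0.5],[1,-0.65,0,0,0,-0.5],[1,-0.65,0,0,0,-0.5],[1,-0.65,0,0,0,-0.5],[1,-0.65,0,0,0,-0.5],[1,-0.65,0,0,0,-0.5]]' 0.6
python3 -m crank '[[0,0.07,0,0,0,0],[0,0.07,0.4,0,0,0],[0,0.07,0.8,0,0,0],[0,0.07,0.93,0,0,0],[0,0.07,0.93,0,0,0]]'
python3 -m crank '[[0,0,0,0,0,0],[0,0,0,0,0,0],[0,0,0,0,0,0],[0,0,0,0,0,0],[0,0,0,0,0,0],[0,0,0,0,0,0]]' 0 15
```

```text
time: 6.3
position: [0.5205, -0.1387, 0.1712]
ee_rot: [[0.001, 1.0, -0.004], [1.0, -0.001, 0.002], [0.002, -0.004, -1.0]]
contact_force: [0.3, 0.3, -0.3]
opening: 0.597
grasp_force: 0.0
time: 6.8
position: [0.5267, -0.1382, 0.0777]
ee_rot: [[0.001, 1.0, -0.006], [1.0, -0.001, 0.003], [0.003, -0.006, -1.0]]
contact_force: [-0.1, -0.1, 0.0]
opening: 0.6
grasp_force: 0.0
time: 7.4
position: [0.5291, -0.1394, 0.081]
ee_rot: [[0.0, 1.0, 0.001], [1.0, -0.0, -0.0], [-0.0, 0.001, -1.0]]
contact_force: [-0.1, -0.3, 1.8]
opening: 0.148
grasp_force: 15.0
```

Gripped: opening 0.148 corresponds to 14 mm, which is the rib. Now slide the cover open by 145 mm, with a little extra.

```bash
python3 -m crank '[[0,0.15,0,0,0,0],[0,0.3,0,0,0,0],[0,0.45,0,0,0,0],[0,0.6,0,0,0,0],[0,0.75,0,0,0,0],[0,0.9,0,0,0,0],[0,1,0,0,0,0],[0,1,0,0,0,0]]'
python3 -m crank '[[0,0.12,0,0,0,0],[0,0.24,0,0,0,0],[0,0.34,0,0,0,0],[0,0.4,0,0,0,0],[0,0.44,0,0,0,0],[0,0.46,0,0,0,0],[0,0.48,0,0,0,0],[0,0.48,0,0,0,0],[0,0.48,0,0,0,0]]'
```

```text
time: 8.2
position: [0.6306, -0.1401, 0.081]
ee_rot: [[0.0, 1.0, 0.003], [1.0, -0.0, -0.001], [-0.001, 0.003, -1.0]]
contact_force: [1.8, -2.8, 1.8]
opening: 0.146
grasp_force: 15.0
time: 9.1
position: [0.664, -0.1401, 0.0802]
ee_rot: [[-0.0, 1.0, -0.029], [1.0, 0.0, 0.001], [0.001, -0.029, -1.0]]
contact_force: [-29.4, -3.1, 21.3]
opening: 0.399
grasp_force: 15.0
```

```bash
python3 - <<'E'
from h import *
s=state();print(s['time'],s['position'],s['opening'],s['contact_force'],s['grasp_force'])
cv2.imwrite('pics/s2.png',cv2.resize(snapshot('scene')[140:300,150:340,::-1],None,fx=4,fy=3.7,interpolation=3))
E
```

```text
9.1 [ 0.66396843 -0.14011274  0.0802321 ] 0.399462607657225 [-29.43786164  -3.08189436  21.2909053 ] 14.994978904724121
```

View pics/s2.png

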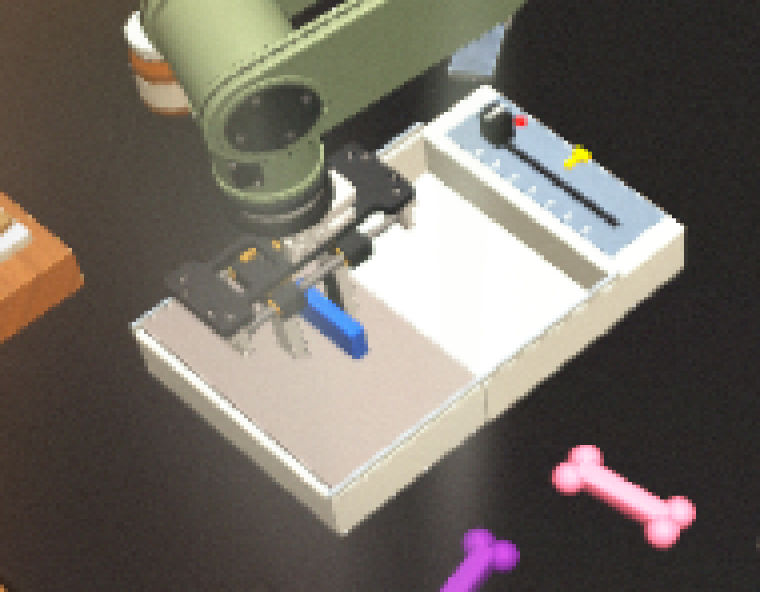

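The cover is fully open over the housing, the tub is exposed, and the timer is at the red dot. Release, rise and go to bone A.

```bash
python3 -m crank '[[0,-0.06,0,0,0,0],[0,-0.1,0,0,0,0],[0,-0.12,0,0,0,0],[0,-0.12,0,0,0,0],[0,-0.12,0,0,0,0],[0,-0.12,-0.2,0,0,0],[0,-0.12,-0.6,0,0,0],[0,-0.12,-1,0,0,0],[0,-0.12,-1,0,0,0]]' 0.7 25
python3 -m crank '[[0,0,-0.2,0,0,0.5],[0,0,-0.2,0,0,0.5],[0,0,-0.2,0,0,0.5],[0,0,-0.2,0,0,0.5],[0,0,-0.2,0,0,0.5],[0,0,-0.2,0,0,0.5],[0,0,-0.2,0,0,0.5],[0,0,-0.2,0,0,0.5],[0,0,-0.2,0,0,0.5],[0,0,-0.2,0,0,0.5],[0,0,-0.2,0,0,0.5],[0,0,-0.2,0,0,0.5]]' 0.5
for i in 1 2 3 4 5; do python3 -m crank '[[-0.23,-0.43,0,0,0,0],[-0.47,-0.87,0,0,0,0],[-0.47,-0.87,0,0,0,0]]' | grep posi; done
python3 - <<'E'
from h import *
np.set_printoptions(precision=4,suppress=True)
s=state();print(s['time'],s['position'],s['opening'],s['joints'])
for n in('scene','top'):
    im=snapshot(n);cv2.imwrite(f'pics/{n}3.png',im[:,:,::-1])
    for b in bones(n,im):print(n,*b)
E
```

```text
time: 10.05
position: [0.6699, -0.1405, 0.1888]
ee_rot: [[-0.0, 1.0, 0.014], [1.0, 0.0, -0.005], [-0.005, 0.014, -1.0]]
contact_force: [1.9, -0.9, 1.1]
opening: 0.702
grasp_force: 0.0
time: 11.25
position: [0.6647, -0.139, 0.1993]
ee_rot: [[1.0, 0.0, -0.001], [0.0, -1.0, 0.001], [-0.001, -0.001, -1.0]]
contact_force: [0.0, 0.1, 0.6]
opening: 0.498
grasp_force: 0.0
position: [0.6144, -0.047, 0.1989]
position: [0.5684, 0.0391, 0.1999]
position: [0.522, 0.1254, 0.2003]
position: [0.4755, 0.212, 0.2005]
position: [0.4289, 0.2989, 0.2005]
12.75 [0.4289 0.2989 0.2005] 0.5005132429433794 [0.442  0.0991 1.6751 0.0014 1.3668 2.0063]
scene [247.5  14. ] 702 [-0.1229 -0.9303  0.013 ] 133.65474205143153
scene [281.3069  11.5693] 333 [-0.2312 -0.8403  0.013 ] 49.04315623295918
scene [391.5131 279.5139] 360 [0.4319 0.2951 0.013 ] 178.44270091163276
scene [355.7529 311.7882] 386 [0.582  0.2876 0.013 ] 4.14791103015196
top [221.4428 239.9088] 336 [0.5817 0.2892 0.013 ] 3.9255274258249813
```

```bash
python3 -m crank '[[0.02,0.03,0.4,0,0,0],[0.02,0.03,0.8,0,0,0],[0.02,0.03,1,0,0,0],[0.02,0.03,1,0,0,0]]' 0.5
python3 -m crank '[[0,0,0.3,0,0,0],[0,0,0.6,0,0,0],[0,0,0.8,0,0,0],[0,0,0.92,0,0,0],[0,0,0.92,0,0,0],[0,0,0.92,0,0,0]]'
python3 -m crank '[[0,0,0,0,0,0],[0,0,0,0,0,0],[0,0,0,0,0,0],[0,0,0,0,0,0],[0,0,0,0,0,0],[0,0,0,0,0,0]]' 0 30
python3 -m crank '[[0,0,-0.2,0,0,0],[0,0,-0.5,0,0,0],[0,0,-0.8,0,0,0],[0,0,-1,0,0,0],[0,0,-1,0,0,0]]'
```

```text
time: 13.25
position: [0.4306, 0.2893, 0.0967]
ee_rot: [[1.0, -0.003, -0.007], [-0.003, -1.0, -0.004], [-0.007, 0.004, -1.0]]
contact_force: [-0.4, -0.2, 0.0]
opening: 0.497
grasp_force: 0.0
time: 13.85
position: [0.4336, 0.2928, 0.0097]
ee_rot: [[1.0, -0.001, 0.002], [-0.001, -1.0, 0.001], [0.002, -0.001, -1.0]]
contact_force: [-0.0, -0.6, 0.8]
opening: 0.501
grasp_force: 0.0
time: 14.45
position: [0.4324, 0.2932, 0.0091]
ee_rot: [[1.0, 0.0, 0.001], [0.0, -1.0, 0.001], [0.001, -0.001, -1.0]]
contact_force: [-0.3, 0.6, 3.3]
opening: 0.207
grasp_force: 30.0
time: 14.95
position: [0.4342, 0.2938, 0.1113]
ee_rot: [[1.0, -0.0, 0.006], [-0.0, -1.0, 0.003], [0.006, -0.003, -1.0]]
contact_force: [1.2, 0.7, -0.8]
opening: 0.209
grasp_force: 30.0
```

```bash
python3 -m crank '[[0.06,0.24,-0.2,0,0,0],[0.12,0.48,-0.4,0,0,0],[0.18,0.72,-0.4,0,0,0],[0.25,0.96,-0.4,0,0,0]]' 
for i in 1 2; do python3 -m crank '[[0.06,0.24,0,0,0,0],[0.12,0.48,0,0,0,0],[0.18,0.72,0,0,0,0],[0.25,0.96,0,0,0,0]]' | grep -E "posi|open|grasp"; done
python3 -m crank '[[0.06,0.24,0,0,0,0],[0.12,0.48,0,0,0,0],[0.18,0.72,0,0,0,0],[0.25,0.96,0,0,0,0],[0.25,0.96,0,0,0,0],[0.25,0.96,0,0,0,0]]'
python3 - <<'E'
from h import *
im=snapshot('scene');print(bones('scene',im)[2:4])
E
```

```text
time: 15.35
position: [0.4563, 0.1957, 0.1473]
ee_rot: [[1.0, 0.0, -0.001], [0.0, -1.0, -0.001], [-0.001, 0.001, -1.0]]
contact_force: [-0.4, -1.3, -1.7]
opening: 0.209
grasp_force: 30.0
position: [0.4805, 0.0997, 0.1462]
opening: 0.212
grasp_force: 3.0
position: [0.5055, 0.0039, 0.1462]
opening: 0.21
grasp_force: 30.0
time: 16.75
position: [0.5306, -0.091, 0.1465]
ee_rot: [[1.0, -0.001, -0.003], [-0.001, -1.0, 0.002], [-0.003, -0.002, -1.0]]
contact_force: [0.9, 0.6, -1.5]
opening: 0.211
grasp_force: 30.0
[(array([355.75289917, 311.78817749]), np.int32(389), array([0.58199304, 0.28762679, 0.013     ]), np.float64(4.14791103015196))]
```

```bash
python3 - <<'E'
from h import *
a=cv2.resize(snapshot('scene')[150:280,190:330,::-1],None,fx=2.8,fy=2.8,interpolation=3);b=cv2.resize(snapshot('top')[180:310,325:465,::-1],None,fx=2.8,fy=2.8,interpolation=3)
cv2.imwrite('pics/s4.png',np.hstack([a,b]))
E
```

```text
(no output)
```

View pics/s4.png

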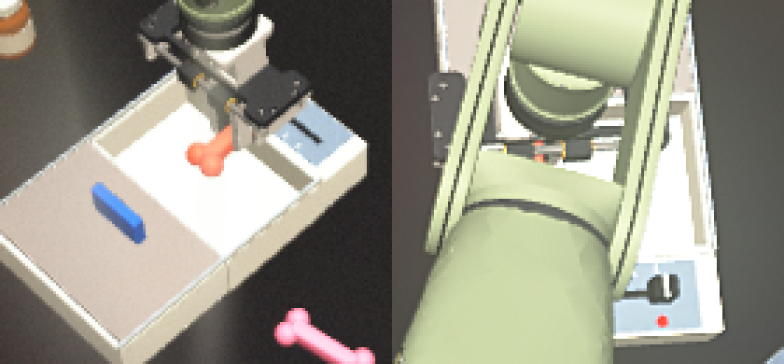

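The bone is still held, lies along x and is roughly level over the tub. Lower and release.

```bash
python3 -m crank '[[0.02,0,0.25,0,0,0],[0.02,0,0.5,0,0,0],[0.02,0,0.75,0,0,0],[0.02,0,0.95,0,0,0],[0.02,0,0.95,0,0,0]]'
python3 -m crank '[[0,0,0.12,0,0,0],[0,0,0.24,0,0,0],[0,0,0.32,0,0,0],[0,0,0.34,0,0,0],[0,0,0.34,0,0,0]]'
python3 -m crank '[[0,0,0,0,0,0],[0,0,0,0,0,0],[0,0,0,0,0,0],[0,0,0,0,0,0],[0,0,-0.2,0,0,0],[0,0,-0.5,0,0,0],[0,0,-1,0,0,0],[0,0,-1,0,0,0]]' 0.45
python3 -m crank '[[0,0,-0.4,0,0,0],[0,0,-0.4,0,0,0]]'
for i in 1 2 3 4; do python3 -m crank '[[0.06,-0.48,0,0,0,0],[0.12,-0.95,0,0,0,0],[0.12,-0.95,0,0,0,0]]' | grep posi; done
python3 - <<'E'
from h import *
np.set_printoptions(precision=4,suppress=True)
for n in('scene','top'):
    im=snapshot(n);cv2.imwrite(f'pics/{n}5.png',im[:,:,::-1])
    for b in bones(n,im):print(n,*b)
print(state()['position'],state()['time'])
E
```

```text
time: 17.4
position: [0.5305, -0.0891, 0.0502]
ee_rot: [[1.0, 0.001, -0.007], [0.001, -1.0, 0.003], [-0.007, -0.003, -1.0]]
contact_force: [0.5, 0.0, -0.6]
opening: 0.212
grasp_force: 30.0
time: 17.9
position: [0.5337, -0.0912, 0.0192]
ee_rot: [[1.0, -0.0, -0.001], [-0.0, -1.0, 0.0], [-0.001, -0.0, -1.0]]
contact_force: [0.5, -0.1, -1.8]
opening: 0.21
grasp_force: 30.0
time: 18.7
position: [0.5396, -0.0931, 0.1271]
ee_rot: [[1.0, -0.0, 0.014], [-0.0, -1.0, -0.005], [0.014, 0.005, -1.0]]
contact_force: [1.0, -0.3, 0.7]
opening: 0.452
grasp_force: 0.0
time: 18.9
position: [0.5376, -0.0925, 0.1647]
ee_rot: [[1.0, -0.0, 0.01], [-0.0, -1.0, -0.003], [0.01, 0.003, -1.0]]
contact_force: [0.6, -0.1, 0.3]
opening: 0.451
grasp_force: 0.0
position: [0.5455, 0.0085, 0.1585]
position: [0.5576, 0.1031, 0.1585]
position: [0.5698, 0.1974, 0.1585]
position: [0.5819, 0.292, 0.1584]
scene [247.5  14. ] 702 [-0.1229 -0.9303  0.013 ] 133.65474205143153
scene [281.3069  11.5693] 334 [-0.2312 -0.8403  0.013 ] 49.04315623295918
scene [274.7852 223.8387] 239 [ 0.5312 -0.0936  0.013 ] 0.255357667320122
scene [355.7533 311.7903] 384 [0.582  0.2876 0.013 ] 4.371140718967563
[0.5817 0.2879 0.1583] 20.2
```

Bone 1 is in the tub at (0.531,−0.094) with yaw 0. Bone 2 is unchanged at (0.580,0.288) with yaw of about 4.5°.

```bash
python3 -m crank '[[-0.02,0,0.3,0,0,-0.025],[-0.02,0,0.6,0,0,-0.025],[-0.02,0,0.8,0,0,-0.025],[-0.02,0,0.8,0,0,-0.025]]' 0.5
python3 -m crank '[[0,0,0.3,0,0,0],[0,0,0.5,0,0,0],[0,0,0.65,0,0,0],[0,0,0.7,0,0,0],[0,0,0.7,0,0,0],[0,0,0.7,0,0,0]]'
python3 -m crank '[[0,0,0,0,0,0],[0,0,0,0,0,0],[0,0,0,0,0,0],[0,0,0,0,0,0],[0,0,0,0,0,0],[0,0,0,0,0,0]]' 0 30
python3 -m crank '[[0,0,-0.2,0,0,0],[0,0,-0.5,0,0,0],[0,0,-0.8,0,0,0],[0,0,-1,0,0,0],[0,0,-1,0,0,0]]'
python3 -m crank '[[0,0,-0.2,0,0,0.025],[0,0,-0.4,0,0,0.025],[0,0,-0.4,0,0,0.025]]'
```

```text
time: 20.6
position: [0.5768, 0.2849, 0.075]
ee_rot: [[0.997, 0.076, -0.008], [0.076, -0.997, -0.004], [-0.009, 0.003, -1.0]]
contact_force: [-0.4, 0.4, -0.5]
opening: 0.502
grasp_force: 0.0
time: 21.2
position: [0.5811, 0.2889, 0.0108]
ee_rot: [[0.997, 0.078, 0.002], [0.078, -0.997, 0.001], [0.002, -0.0, -1.0]]
contact_force: [0.3, -1.0, 0.2]
opening: 0.502
grasp_force: 0.0
time: 21.8
position: [0.5802, 0.2888, 0.0099]
ee_rot: [[0.997, 0.078, 0.0], [0.078, -0.997, 0.0], [0.001, -0.0, -1.0]]
contact_force: [-0.5, -0.8, 2.9]
opening: 0.209
grasp_force: 30.0
time: 22.3
position: [0.5826, 0.2898, 0.1133]
ee_rot: [[0.997, 0.078, 0.007], [0.078, -0.997, 0.002], [0.007, -0.002, -1.0]]
contact_force: [0.8, 0.1, -0.4]
opening: 0.209
grasp_force: 30.0
time: 22.6
position: [0.5812, 0.2892, 0.1509]
ee_rot: [[1.0, -0.0, 0.004], [-0.0, -1.0, 0.001], [0.004, -0.001, -1.0]]
contact_force: [0.6, 0.6, 0.2]
opening: 0.21
grasp_force: 30.0
```

```bash
for i in 1 2 3 4; do python3 -m crank '[[-0.02,0.24,0,0,0,0],[-0.05,0.48,0,0,0,0],[-0.07,0.72,0,0,0,0],[-0.1,0.95,0,0,0,0]]' | grep -E "posi|open|grasp"; done
python3 -m crank '[[-0.02,0.24,0,0,0,0],[-0.05,0.48,0,0,0,0],[-0.07,0.72,0,0,0,0],[-0.1,0.95,0,0,0,0],[-0.1,0.95,0,0,0,0],[-0.1,0.95,0,0,0,0]]'
python3 -m crank '[[0,0,0.25,0,0,0],[0,0,0.5,0,0,0],[0,0,0.75,0,0,0],[0,0,0.95,0,0,0],[0,0,0.95,0,0,0]]'
python3 -m crank '[[0,0,0.12,0,0,0],[0,0,0.24,0,0,0],[0,0,0.32,0,0,0],[0,0,0.36,0,0,0],[0,0,0.36,0,0,0]]'
python3 -m crank '[[0,0,0,0,0,0],[0,0,0,0,0,0],[0,0,0,0,0,0],[0,0,0,0,0,0],[0,0,-0.2,0,0,0],[0,0,-0.5,0,0,0],[0,0,-1,0,0,0],[0,0,-1,0,0,0]]' 0.45
python3 -m crank '[[0,0,-0.5,0,0,0],[0,0,-0.5,0,0,0]]'
python3 - <<'E'
from h import *
s=state();print(s['position'],s['joints'][[0,5]],s['time'])
E
```

```text
position: [0.5683, 0.1926, 0.1466]
opening: 0.21
grasp_force: 30.0
position: [0.5583, 0.0977, 0.1468]
opening: 0.21
grasp_force: 30.0
position: [0.5483, 0.0029, 0.1469]
opening: 0.208
grasp_force: 30.0
position: [0.5384, -0.0918, 0.1469]
opening: 0.215
grasp_force: 30.0
time: 24.8
position: [0.5287, -0.1857, 0.1475]
ee_rot: [[1.0, -0.001, -0.003], [-0.001, -1.0, 0.002], [-0.003, -0.002, -1.0]]
contact_force: [-0.8, 0.3, -1.1]
opening: 0.208
grasp_force: 30.0
time: 25.3
position: [0.5265, -0.1831, 0.0503]
ee_rot: [[1.0, 0.001, -0.008], [0.001, -1.0, 0.005], [-0.008, -0.005, -1.0]]
contact_force: [0.1, 0.1, -1.3]
opening: 0.21
grasp_force: 30.0
time: 25.8
position: [0.5294, -0.1861, 0.0179]
ee_rot: [[1.0, -0.0, -0.001], [-0.0, -1.0, 0.001], [-0.001, -0.001, -1.0]]
contact_force: [-0.7, 0.6, -0.3]
opening: 0.212
grasp_force: 30.0
time: 26.6
position: [0.5352, -0.1891, 0.1264]
ee_rot: [[1.0, -0.0, 0.014], [-0.0, -1.0, -0.007], [0.014, 0.007, -1.0]]
contact_force: [0.5, 0.0, 1.0]
opening: 0.452
grasp_force: 0.0
time: 26.8
position: [0.5341, -0.1884, 0.1753]
ee_rot: [[1.0, -0.0, 0.012], [-0.0, -1.0, -0.006], [0.012, 0.006, -1.0]]
contact_force: [0.2, -0.7, 0.4]
opening: 0.448
grasp_force: 0.0
[ 0.5341121  -0.18843869  0.17526965] [-0.49203581  1.07883121] 26.8
```

```bash
python3 -m crank '[[0.3,-0.2,0,0,0,-0.5],[0.6,-0.4,0,0,0,-0.5],[1,-0.47,0,0,0,-0.5],[1,-0.47,0,0,0,-0.5],[1,-0.47,0,0,0,-0.5],[1,-0.47,0,0,0,-0.5],[1,-0.47,0,0,0,-0.5],[1,-0.47,0,0,0,-0.5],[1,-0.47,0,0,0,-0.5],[1,-0.47,0,0,0,-0.5],[1,-0.47,0,0,0,-0.5],[1,-0.47,0,0,0,-0.5]]' 0.6
python3 -m crank '[[0,0.43,0,0,0,0],[0,0.43,0,0,0,0],[0,0.43,0,0,0,0]]'
python3 - <<'E'
from h import *
np.set_printoptions(precision=4,suppress=True)
im=snapshot('scene');jm=snapshot('top')
for n,i in(('scene',im),('top',jm)):
    for b in bones(n,i):print(n,*b)
a=cv2.resize(im[150:290,190:330,::-1],None,fx=2.8,fy=2.8,interpolation=3);b=cv2.resize(jm[170:310,325:465,::-1],None,fx=2.8,fy=2.8,interpolation=3)
cv2.imwrite('pics/s6.png',np.hstack([a,b]));print(state()['position'])
E
```

```text
time: 28.0
position: [0.6295, -0.1392, 0.1676]
ee_rot: [[0.0, 1.0, -0.001], [1.0, -0.0, 0.0], [0.0, -0.001, -1.0]]
contact_force: [0.1, 0.7, -0.1]
opening: 0.6
grasp_force: 0.0
time: 28.3
position: [0.6728, -0.1392, 0.1672]
ee_rot: [[0.001, 1.0, -0.002], [1.0, -0.001, 0.0], [0.0, -0.002, -1.0]]
contact_force: [0.6, 0.0, -0.2]
opening: 0.595
grasp_force: 0.0
scene [247.5  14. ] 685 [-0.1229 -0.9303  0.013 ] 133.65474205143153
scene [281.2574  11.5743] 332 [-0.2311 -0.8404  0.013 ] 49.04593839683992
scene [254.2439 206.3049] 256 [ 0.5295 -0.1894  0.013 ] 179.94351549366544
scene [274.7852 223.8387] 255 [ 0.5312 -0.0936  0.013 ] 0.255357667320122
[ 0.6725 -0.1393  0.1686]
```

View pics/s6.png

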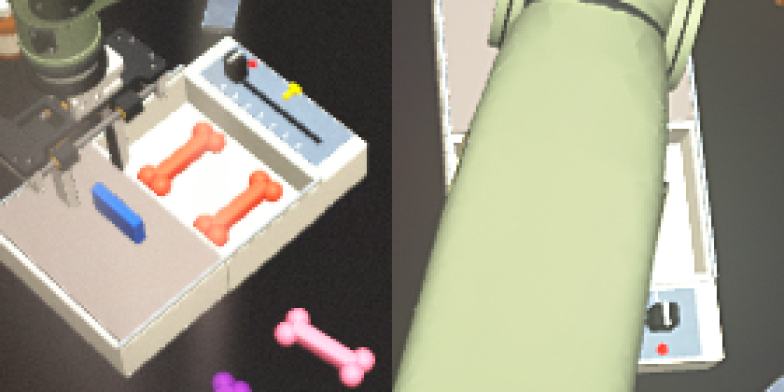

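Both coral bones lie flat in the tub. Grip the handle and slide the cover shut.

```bash
python3 -m crank '[[0,0,0.3,0,0,0],[0,0,0.6,0,0,0],[0,0,0.88,0,0,0],[0,0,0.88,0,0,0],[0,0,0.88,0,0,0]]'
python3 -m crank '[[0,0,0,0,0,0],[0,0,0,0,0,0],[0,0,0,0,0,0],[0,0,0,0,0,0],[0,0,0,0,0,0],[0,0,0,0,0,0]]' 0 20
python3 -m crank '[[0,-0.15,0,0,0,0],[0,-0.3,0,0,0,0],[0,-0.45,0,0,0,0],[0,-0.6,0,0,0,0],[0,-0.75,0,0,0,0],[0,-0.9,0,0,0,0],[0,-1,0,0,0,0],[0,-1,0,0,0,0]]'
python3 -m crank '[[0,-0.12,0,0,0,0],[0,-0.24,0,0,0,0],[0,-0.34,0,0,0,0],[0,-0.4,0,0,0,0],[0,-0.44,0,0,0,0],[0,-0.46,0,0,0,0],[0,-0.48,0,0,0,0],[0,-0.48,0,0,0,0]]'
```

```text
time: 28.9
position: [0.6724, -0.1394, 0.0811]
ee_rot: [[0.001, 1.0, -0.0], [1.0, -0.001, 0.0], [0.0, -0.0, -1.0]]
contact_force: [0.2, 0.1, 0.5]
opening: 0.601
grasp_force: 0.0
time: 29.5
position: [0.6568, -0.1395, 0.0815]
ee_rot: [[-0.0, 0.999, -0.037], [1.0, 0.0, 0.002], [0.002, -0.037, -0.999]]
contact_force: [-39.2, -0.6, 22.4]
opening: 0.254
grasp_force: 20.0
time: 30.3
position: [0.5722, -0.139, 0.082]
ee_rot: [[0.001, 1.0, 0.0], [1.0, -0.001, 0.0], [0.0, 0.0, -1.0]]
contact_force: [-2.4, 2.0, 0.9]
opening: 0.149
grasp_force: 20.0
time: 31.1
position: [0.5257, -0.1387, 0.082]
ee_rot: [[0.001, 1.0, 0.002], [1.0, -0.001, 0.001], [0.001, 0.002, -1.0]]
contact_force: [0.4, 5.4, 3.7]
opening: 0.146
grasp_force: 20.0
```

The grip opening and reaction force at the open stop were odd, so I'll check from the pictures how far the cover travelled and whether it is shut now.

```bash
python3 - <<'E'
from h import *
cv2.imwrite('pics/scene7.png',snapshot('scene')[:,:,::-1])
for f in('scene0','scene1','scene3','scene5','scene7'):
    im=cv2.imread(f'pics/{f}.png');h=cv2.cvtColor(im,cv2.COLOR_BGR2HSV)
    m=(abs(h[...,0].astype(int)-110)<10)&(h[...,1]>140);m[:,330:]=0;m[:150]=0;m[300:]=0;m[:,:180]=0
    ys,xs=np.nonzero(m);c=cv2.minAreaRect(np.c_[xs,ys].astype(np.float32))[0]
    print(f,len(xs),c,plane('scene',c,.09)[:2])
print(state()['position'],state()['time'])
E
```

```text
scene0 82 (260.7610778808594, 200.4159393310547) [ 0.5338722  -0.14556948]
scene1 83 (260.5379333496094, 200.14483642578125) [ 0.53363829 -0.14680484]
scene3 89 (233.2423858642578, 224.85658264160156) [ 0.65156145 -0.13916319]
scene5 86 (233.0279083251953, 224.60911560058594) [ 0.65141052 -0.14027956]
scene7 39 (264.0393371582031, 200.8370819091797) [ 0.52807854 -0.1372096 ]
[ 0.52565004 -0.13872688  0.08198641] 31.15
```

The handle travelled only 118 mm to the stop. So the cover started about 25 mm ajar, which explains the gap seen at the ledge in crop c2. The open stop was reached, with the handle at 0.652, and "shut" is at about 0.507. I'll keep sliding to the closed stop.

```bash
python3 -m crank '[[0,-0.04,0,0,0,0],[0,-0.08,0,0,0,0],[0,-0.12,0,0,0,0],[0,-0.15,0,0,0,0],[0,-0.17,0,0,0,0],[0,-0.19,0,0,0,0],[0,-0.21,0,0,0,0],[0,-0.21,0,0,0,0],[0,-0.21,0,0,0,0]]' 
python3 -m crank '[[0,-0.02,0,0,0,0],[0,-0.03,0,0,0,0],[0,-0.03,0,0,0,0],[0,-0.03,0,0,0,0]]'
```

```text
time: 32.05
position: [0.5072, -0.1386, 0.082]
ee_rot: [[0.001, 1.0, 0.008], [1.0, -0.001, 0.001], [0.001, 0.008, -1.0]]
contact_force: [7.7, 5.9, -0.7]
opening: 0.148
grasp_force: 20.0
time: 32.45
position: [0.5072, -0.1387, 0.082]
ee_rot: [[0.001, 1.0, 0.015], [1.0, -0.001, 0.0], [0.0, 0.015, -1.0]]
contact_force: [16.4, 7.1, -7.8]
opening: 0.145
grasp_force: 20.1
```

The closed stop is at 0.507, as predicted, with reaction force against it. Release and go to the timer.

```bash
python3 -m crank '[[0,0.03,0,0,0,0],[0,0.03,0,0,0,0],[0,0.03,0,0,0,0],[0,0.03,0,0,0,0],[0,0.03,-0.3,0,0,0],[0,0.03,-0.7,0,0,0],[0,0.03,-1,0,0,0],[0,0.03,-1,0,0,0]]' 0.6 10
python3 -m crank '[[-0.3,-0.3,0,0,0,0.5],[-0.63,-0.84,0,0,0,0.5],[-0.63,-0.84,0,0,0,0.5],[-0.63,-0.84,0,0,0,0.5],[-0.63,-0.84,0,0,0,0.5],[-0.63,-0.84,0,0,0,0.5],[-0.63,-0.84,0,0,0,0.5],[-0.63,-0.84,0,0,0,0.5],[-0.63,-0.84,0,0,0,0.5],[-0.63,-0.84,0,0,0,0.5],[-0.63,-0.84,0,0,0,0.5],[-0.63,-0.84,0,0,0,0.5]]'
python3 - <<'E'
from h import *
np.set_printoptions(precision=4,suppress=True)
im=snapshot('scene');cv2.imwrite('pics/scene8.png',im[:,:,::-1])
cv2.imwrite('pics/s8.png',cv2.resize(im[150:270,190:330,::-1],None,fx=5,fy=5,interpolation=3))
print(state()['position'])
E
```

```text
time: 33.25
position: [0.5069, -0.1412, 0.1858]
ee_rot: [[0.001, 1.0, 0.009], [1.0, -0.001, -0.005], [-0.005, 0.009, -1.0]]
contact_force: [0.2, 0.1, -0.1]
opening: 0.599
grasp_force: 0.0
time: 34.45
position: [0.4188, -0.2019, 0.1792]
ee_rot: [[1.0, -0.0, -0.002], [-0.0, -1.0, 0.001], [-0.002, -0.001, -1.0]]
contact_force: [-0.5, -0.7, -0.3]
opening: 0.596
grasp_force: 0.0
[ 0.419  -0.202   0.1794]
```

View pics/s8.png

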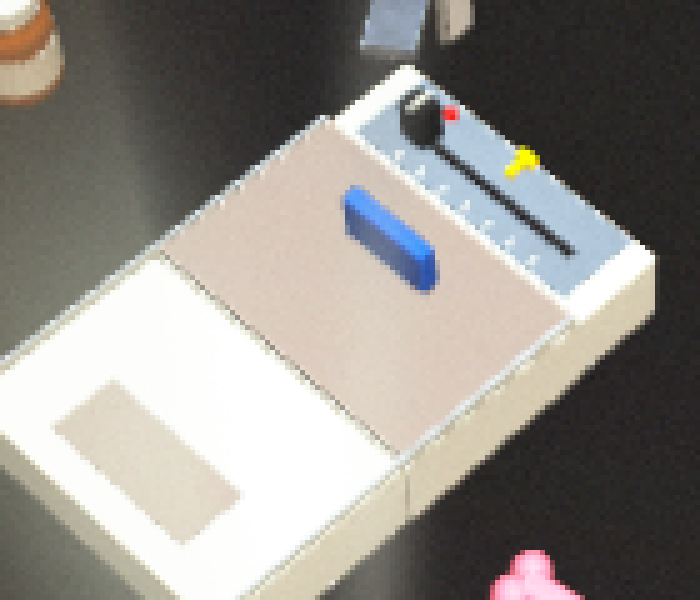

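The cover is fully shut and flush with the ledge. The yellow pointer is unobstructed, with its tip at crop (508,174). Grip the timer and measure the pointer.

```bash
python3 -m crank '[[0.03,0,0.4,0,0,0],[0.03,0,0.8,0,0,0],[0.03,0,1,0,0,0],[0.03,0,1,0,0,0]]' 0.6
python3 -m crank '[[0,0,0.05,0,0,0],[0,0,0.05,0,0,0],[0,0,0.05,0,0,0]]'
python3 -m crank '[[0,0,0,0,0,0],[0,0,0,0,0,0],[0,0,0,0,0,0],[0,0,0,0,0,0],[0,0,0,0,0,0],[0,0,0,0,0,0]]' 0 12
python3 - <<'E'
from h import *
np.set_printoptions(precision=4,suppress=True)
im=cv2.imread('pics/scene8.png');h=cv2.cvtColor(im,cv2.COLOR_BGR2HSV)
m=(abs(h[...,0].astype(int)-28)<6)&(h[...,1]>120);m[:170]=0;m[195:]=0;m[:,:280]=0;m[:,310:]=0
ys,xs=np.nonzero(m);print(len(xs),plane('scene',(xs.mean(),ys.mean()),.063))
P=np.array([plane('scene',(x,y),.063)[:2] for x,y in zip(xs,ys)]);print(P[np.argsort(-P[:,0])])
im=cv2.imread('pics/top0.png');h=cv2.cvtColor(im,cv2.COLOR_BGR2HSV)
m=(abs(h[...,0].astype(int)-28)<6)&(h[...,1]>120);m[:285]=0;m[305:]=0;m[:,:385]=0;m[:,:405]&=True;m[:,405:]=0
ys,xs=np.nonzero(m);print(len(xs),plane('top',(xs.mean(),ys.mean()),.063))
E
```

```text
time: 34.9
position: [0.4194, -0.2, 0.0766]
ee_rot: [[1.0, 0.001, -0.007], [0.001, -1.0, 0.005], [-0.007, -0.005, -1.0]]
contact_force: [0.1, -0.3, -0.1]
opening: 0.6
grasp_force: 0.0
time: 35.2
position: [0.4238, -0.203, 0.0768]
ee_rot: [[1.0, 0.0, 0.002], [0.0, -1.0, -0.002], [0.002, 0.002, -1.0]]
contact_force: [-0.5, -0.1, -0.5]
opening: 0.601
grasp_force: 0.0
time: 35.8
position: [0.4228, -0.2012, 0.0756]
ee_rot: [[1.0, -0.001, -0.0], [-0.001, -1.0, 0.002], [-0.0, -0.002, -1.0]]
contact_force: [0.8, 4.4, 4.0]
opening: 0.237
grasp_force: 12.0
25 [ 0.398  -0.1382  0.063 ]
[[ 0.4119 -0.1342]
 [ 0.4113 -0.1393]
 [ 0.4091 -0.1371]
 [ 0.4069 -0.1348]
 [ 0.4063 -0.1399]
 [ 0.4041 -0.1376]
 [ 0.4019 -0.1353]
 [ 0.4012 -0.1404]
 [ 0.3997 -0.133 ]
 [ 0.399  -0.1381]
 [ 0.3984 -0.1433]
 [ 0.3975 -0.1307]
 [ 0.3968 -0.1358]
 [ 0.3962 -0.141 ]
 [ 0.3955 -0.1461]
 [ 0.3946 -0.1335]
 [ 0.394  -0.1387]
 [ 0.3933 -0.1438]
 [ 0.3924 -0.1313]
 [ 0.3918 -0.1364]
 [ 0.3911 -0.1415]
 [ 0.3904 -0.1467]
 [ 0.3896 -0.1341]
 [ 0.3889 -0.1392]
 [ 0.3882 -0.1444]]
29 [ 0.396  -0.1376  0.063 ]
```

The pointer's y is −0.138 in both views. Slide the grip to there.

```bash
python3 -m crank '[[0,-0.1,0,0,0,0],[0,-0.2,0,0,0,0],[0,-0.3,0,0,0,0],[0,-0.4,0,0,0,0],[0,-0.5,0,0,0,0],[0,-0.58,0,0,0,0],[0,-0.63,0,0,0,0],[0,-0.65,0,0,0,0],[0,-0.65,0,0,0,0],[0,-0.65,0,0,0,0]]'
```

```text
time: 36.8
position: [0.4233, -0.1367, 0.0756]
ee_rot: [[1.0, -0.001, 0.001], [-0.001, -1.0, 0.001], [0.001, -0.001, -1.0]]
contact_force: [3.0, 1.8, 0.2]
opening: 0.232
grasp_force: 12.0
```

```bash
python3 -m crank '[[0,0.01,0,0,0,0],[0,0.01,0,0,0,0]]' | grep posi
python3 -m crank '[[0,0,0,0,0,0],[0,0,0,0,0,0],[0,0,0,0,0,0],[0,0,-0.2,0,0,0],[0,0,-0.6,0,0,0],[0,0,-1,0,0,0],[0,0,-1,0,0,0]]' 0.6
for i in 1 2; do python3 -m crank '[[0,0.5,-0.2,0,0,0],[0,1,-0.4,0,0,0],[0,1,-0.4,0,0,0]]' |grep posi; done
python3 - <<'E'
from h import *
im=snapshot('scene');jm=snapshot('top')
cv2.imwrite('pics/s9.png',np.hstack([cv2.resize(im[155:235,240:330,::-1],None,fx=4.4,fy=4.4,interpolation=3),cv2.resize(jm[235:315,345:435,::-1],None,fx=4.4,fy=4.4,interpolation=3)]))
E
```

```text
position: [0.4232, -0.1383, 0.0756]
time: 37.7
position: [0.4265, -0.1405, 0.1812]
ee_rot: [[1.0, -0.0, 0.01], [-0.0, -1.0, -0.006], [0.01, 0.006, -1.0]]
contact_force: [0.2, -0.1, 0.7]
opening: 0.6
grasp_force: 0.0
position: [0.4234, -0.243, 0.2173]
position: [0.4227, -0.3426, 0.2565]
```

View pics/s9.png

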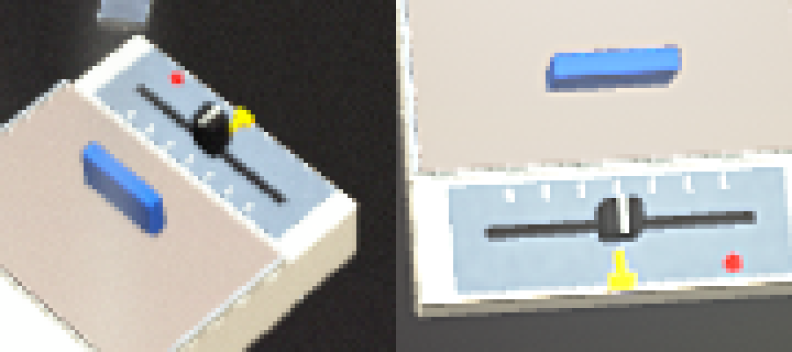

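The top crop shows the white line at (625,215) and the pointer at (620,265). Allowing for height, that puts the grip at y ≈ −0.139 against −0.138 for the pointer, within 1 mm. The cover is flush and the arm is clear, so I'll hand in.

```bash
python3 -c "
from rig import *
print(hand_in())"
```

```text
the job is handed in; nothing more can be done
None
```

The job is handed in: both coral bones are flat in the tub, the cover is shut, the timer grip is about 1 mm from level with the yellow pointer, and the gripper is open and clear; no verdict came back.

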